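Pin the head rig and feel its gap with a taper blade

ROBOT

A 7-joint arm with a two-finger parallel gripper is mounted at the origin on the work surface. World frame = base frame: x ahead of the robot, y to its left, z up, the work surface at z = 0. Lengths are in mm, angles in rad, forces in N, time in s.
With the tool pointing down it reaches from about 425 to 1025 mm from the base axis. Payload 9.4 kg.
Tool frame: the origin (TCP) lies between the finger pads; the fingertips stand r.tcp_to_tips ahead of it and the grasp point (between the pads) lies 5 mm behind it (r.tcp_to_tips is the distance from the TCP to the fingertips, in mm); z points along the fingers, y is the direction in which the jaws open and shut (so a half turn about z gives the same grasp; the last joint's range is limited). The gripper opens to 93 mm and grips with 3 to 60 N. Pads are 15 mm wide; open, the fingers measure 128 mm over their backs; the gripper's body (75 mm by 188 mm) begins 65 mm behind the grasp point.
Start: joints at [-1.327, 0.599, -0.003, 1.599, 0.002, 0.943, -0.08], TCP at [228.615, 688.011, 232.618] pointing down, gripper open.
Joint ranges: [-2.57, 2.57], [-0.35, 1.97], [-1.29, 1.29], [0.11, 2.56], [-1.05, 4.19], [0.11, 1.86], [-2.63, 2.63]. Speed limits (rad/s): [2.22, 2.22, 3.01, 3.01, 3.14, 3.14, 3.14].

INTERFACE

Orientations are given as a rotation vector (axis times angle).
In Python, from workcell import r gives the robot as it stands.
- The arm moves only by the tool step_arm, never from a script. Its argument "deltas" is one flat list of numbers, 7 for each row, row after row: the shift along the world's x, y, z in cm, then the turn, a rotation vector about the world's x, y, z in degrees, then the closure, from -1 (fully open) to 1 (shut). A call has 1 to 12 rows; each row is the pose to reach, as a shift and turn from the pose commanded when the call began; what a row does not reach only later rows make up. A row lasts 1/10 s, in which the tool goes at most 50 mm and 8.59 degrees, less where a joint would pass 70% of its speed; a pose out of reach is approached as far as the arm can. A call with a gripper value outside its range is refused whole. The fingers move at their own pace and stop on an object; "grip_force" is the grip in N (left out, the last holds). Time passes only in rows, so rows that repeat a pose let the fingers close. It gives the time, the measured TCP pose, the force and the opening at its end, in the units of the state.
- r.get_state(): the state, without advancing time (a new reading comes with each control period).
- r.grab_frame(name): name is "side" or "top" or "wrist"; returns a dict with "image" (400x640x3 uint8, red, green, blue), "fx", "fy", "cx", "cy" (pixels), "R" (3x3) and "t" (3): a world point X has camera coordinates R X + t. Camera axes: x right, y down, z forward; pixel columns grow to the right and rows downward; lengths in mm; the calibration is good to about 2 mm. A picture is of the moment at which its call begins. There is no depth.
- r.sign_off(): hands the job in, once; it reports no verdict.
Trained networks look in the newest picture that a camera, given by its name, has taken for a name from the list of things; names that differ only in an ending like _2 or _b are one class to them, and where a whole thing is asked for, a point or a joint stands for the part that bears it (a point fixed in the world has none). Each returns a list of dicts, best first, with "confidence" (0 to 1); they miss things now and then, are a little off and sometimes report something else, mostly with a low value. They report only what shows in the picture. A call takes as long as a camera call. They do not tell look-alikes from the thing itself.
- r.outline_of(camera, query): "region" (400x640 bool, what is visible of it) and "xy" ([column, row] in pixels, amid what is visible of it).
The state is a dict: "t": time; "joint_positions": joint angles; "dq": joint speeds; "joint_torque": joint torques, N m; "ee_pos": TCP position; "tcp_rot": TCP orientation; "force": force on the tool from outside, world axes, zero at the start; "ft_torque": the same for the moment, N m; "width": opening from 0.0 (shut) to 1.0 (fully open).
Only numpy, scipy, OpenCV 4.12 (cv2) and the standard library are available. Lean on these libraries where they do the work, as an engineer would, in place of code of your own. Each camera call takes 0.05 s, during which the arm holds its last target.

TASK

Lock the print-head rig by dropping the long steel pin end-down into the socket on its bed plate, fully home, and let go of it. Then take the taper feeler blade by its grip and, keeping it flat on the bed plate, slide it straight in between the plate and the sprung foot of the head until it drags snugly and the foot has only just ridden up (about a millimetre; do not force it), and finish while still gripping the blade and holding it there. Leave the stub pin, the paint bottles and the multimeter where they are.

Things in the scene. Friction and masses are not known exactly. Their poses are not given: they have to be found in the camera images.
- bed: Fixed dark steel bed plate, 260 x 210 mm, top 12 mm above the table. Origin: centre of its underside. x is the way the blade goes in (to the column; robot's left within 0.22 rad), y points roughly to the robot. The blade's lane is its middle (y 0). On it, at x -60, y +80 mm, stands the aluminium socket block, 42 x 42 mm, its top 39 mm above the table.
- socket (a point): Centre of the mouth of the round hole in the top of the socket block on the bed plate, 39 mm above the table; hole 14 mm in diameter with a 2 mm bevel, 22 mm deep, vertical.
- rig: Fixed black column (40 x 40 mm, 208 mm high) with the print head on it, standing on the bed plate's far end. Origin as the bed's, but 0 to 1.6 mm higher, same axes. Column centred at x +110; the head (56 x 52 mm, from 70 to 120 mm above the table) hangs over x 24 to 80 mm. It carries the sprung foot.
- foot_edge (a point): Middle of the lower front edge of the sprung foot, the flat aluminium plate (60 mm along x, 50 mm wide, 10 mm thick) under the head; axes as the bed's. It lies at x +20, y 0 of the bed. The gap between the foot and the bed plate at rest is 4 to 5.6 mm, different each time. The foot's underside is level.
- foot (a joint): Upward travel of the sprung foot in m: 0 at rest on its stop, at most 0.008. It takes about 4 N to lift it off its stop and 1 N more per mm.
- blade: Loose taper feeler blade, 120 g: flat-bottomed steel strip 24 mm wide, upright black grip at its rear. Origin: on the underside, below the grip's middle. x points to the nose, 125 mm ahead. 2 mm thick at the nose, rising evenly to 8 mm at 70 mm back, then 8 mm. Grip 32 (x) x 22 mm (y), from 8 to 50 mm above the underside. Starts flat on the table, nose to the robot's left within 0.4 rad.
- blade_nose (a point): Middle of the nose of the blade, on its underside.
- pin: Loose long locking pin: plain steel dowel, 12 mm in diameter, 60 mm long, 53 g. Origin: centre of its lower end, z up along it. It starts upright in one of the outer holes of the wooden rack, its lower end 5 mm above the table.
- rack: Fixed wooden pin rack, 150 x 50 x 27 mm (x, y, z), origin at the centre of its underside; three holes of 14 mm, 22 mm deep, at x -48, 0 and +48 mm. The outer ones hold the long pin and the stub pin, either way round.
- stub: Loose stub pin, like the locking pin but only 40 mm long; stays in the rack. Origin: centre of its lower end.
- paint_a: Bystander: small paint bottle, 30 mm in diameter, 62 mm high, farther from the robot. Origin: centre of its underside.
- paint_b: Bystander: the same kind of paint bottle, nearer to the robot. Origin: centre of its underside.
- meter: Bystander: black multimeter lying flat, 85 x 160 x 32 mm. Origin: centre of its underside.
There are look-alikes about, which are no part of the job. There is more than one size of the blade; the job needs the middle-sized.

How it is judged (in metres and radians):
On the way, in this order (a step that is already met when the one before it is completed fails the run):
1. the long pin stands fully home in the socket, let go (horizontal distance between pin and socket below 0.005 m and z of pin in the frame of socket below -0.018 m and angle between pin's own z axis and vertical below 0.15 rad and contact force between the fingers and pin below 0.1 N), for 0.2 s.
2. the gripped blade lies between bed plate and foot and drags snugly (contact force between blade and rig above 2.5 N and contact force between blade and bed above 0.5 N and value of joint foot between 0.0002 and 0.0025 m and contact force between the fingers and blade above 2 N and x of blade_nose in the frame of foot_edge above 0.015 m), for 0.3 s.
At the end, for the whole second after the job is handed in: Long pin upright (0.15 rad) in the socket, 18 mm deep or more, let go. Blade still, gripped over 2 N, flat (0.06 rad), straight (0.15 rad), nose 15-70 mm past the foot edge, within 18 mm of its middle, pressing on bed (0.5 N) and foot (2.5 N), foot lifted 0.2-2.5 mm (all of step 1 and all of step 2 and linear speed of blade below 0.01 m/s and x of blade_nose in the frame of foot_edge below 0.07 m and y of blade_nose in the frame of foot_edge between -0.018 and 0.018 m and angle between the x axis of blade and the x axis of bed, either way round below 0.15 rad and angle between blade's own z axis and vertical below 0.06 rad); the arm keeps its last pose, push and grip.
It fails at once if the blade is forced in: the foot is lifted more than 5 mm (value of joint foot above 0.005 m).
It fails at once if a bystander is pushed away or the stub pin is taken out of the rack (distance of stub from where it was at the start of the episode above 0.03 m or distance of any of paint_a, paint_b, meter from where it was at the start of the episode above 0.04 m).
It also fails if it takes over 69 s, if anything falls off the work surface, if the arm or the gripper's body presses on something with over 40 N, if the wrist force passes 120 N, or if a joint passes its speed limit or range.

## Working session

There is one attempt and no reset: what is moved stays moved. The work goes in short steps, Python scripts to look and compute and a tool call to move; the robot and the scene stay as the last step left them, time stands still between calls to the robot, and variables do not carry over. Pictures are saved under pics/ and viewed, and the job is handed in when it is done.

Besides the shell and the picture viewer there is one more tool, called after ">>>" as name(argument=value, ...) on one line, values as JSON. step_arm: Moves the arm, as the interface text tells. Its arguments: {"type":"object","properties":{"deltas":{"type":"array","items":{"type":"number"}},"grip_force":{"type":"number"}},"required":["deltas"]}

```bash
ls; mkdir -p pics; python3 - <<'E'
from workcell import r
import cv2,numpy as np
print(r.tcp_to_tips, r.get_state())
for c in ("side","top","wrist"):
    f=r.grab_frame(c); cv2.imwrite(f"pics/{c}0.png",f["image"][:,:,::-1]); print(c,f["fx"],f["fy"],f["cx"],f["cy"],np.round(f["R"],3).tolist(),np.round(f["t"],1))
E
```

```text
pics
14.0 {'t': 0.0, 'joint_positions': array([-1.32668979,  0.60011158, -0.00254258,  1.60013143,  0.00177941,
        0.94288132, -0.07980408]), 'dq': array([-0.00030793,  0.00049782,  0.00069648, -0.00087865,  0.0005336 ,
       -0.00082903, -0.00150812]), 'joint_torque': array([-5.85841499e-04, -7.65062141e+01,  1.49719723e+00, -2.52357674e+01,
       -5.24184736e-02,  1.68752630e-02,  1.74178690e-04]), 'ee_pos': array([228.47972852, 687.56713266, 231.76917839]), 'tcp_rot': array([-5.01679399e-01, -3.10115441e+00,  2.39483990e-03]), 'force': array([ 0.82885187,  0.12597947, -0.91812285]), 'ft_torque': array([-0.02338325, -0.00504258,  0.03210784]), 'width': 0.9994683687013278}
side 478.09264613335574 478.09264613335574 325.2194998063517 202.02073369687233 [[0.981, -0.191, -0.018], [-0.11, -0.488, -0.866], [0.157, 0.852, -0.5]] [-473.7   80.5 1111.9]
top 480.56164467522234 480.56164467522234 315.4913880450113 194.2217959312107 [[0.017, -1.0, 0.01], [-0.992, -0.019, -0.125], [0.125, -0.007, -0.992]] [ -47.1  490.4 1071.1]
wrist 343.8474486936167 343.8474486936167 321.8411396461543 210.27261882929358 [[0.314, 0.949, -0.002], [0.92, -0.304, 0.249], [0.236, -0.08, -0.968]] [-723.6  -30.4  390. ]
```

View pics/side0.png

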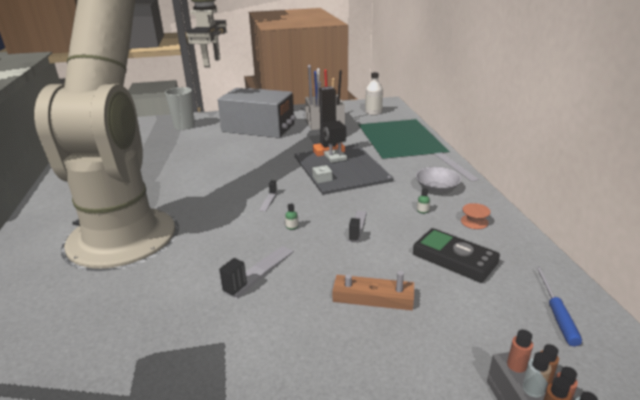

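View pics/top0.png

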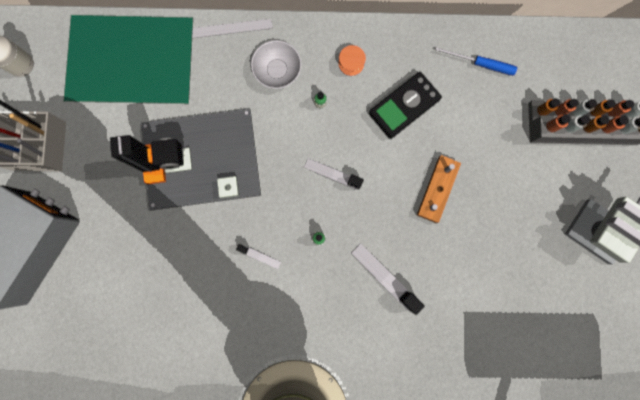

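View pics/wrist0.png

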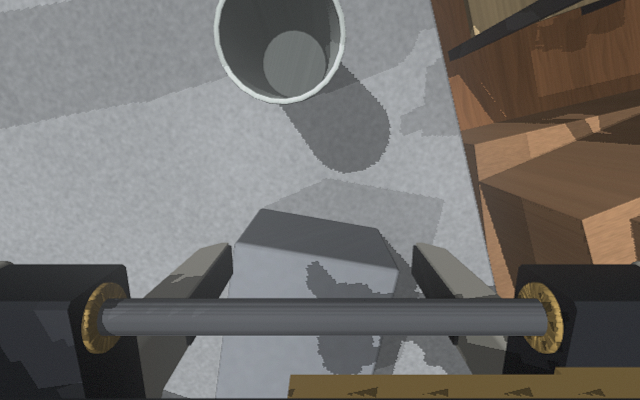

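The side and top views show three blades, in top-view pixels: a big one (388,278), a middle one (335,174) with its nose left, and a small one (258,256). The rack is at (438,188), the bed at (200,158) and the socket block at (228,187). Next I'll measure.

```bash
cat > h.py <<'E'
from workcell import r
import cv2,numpy as np
F={}
def grab(c,save=None):
    f=r.grab_frame(c); F[c]=f
    if save: cv2.imwrite(f"pics/{save}.png",f["image"][:,:,::-1])
    return f
def w(f,uv,z):
    "pixel -> world at height z"
    R=np.array(f["R"]);t=np.array(f["t"]).ravel()
    d=R.T@np.array([(uv[0]-f["cx"])/f["fx"],(uv[1]-f["cy"])/f["fy"],1.]); c=-R.T@t
    return c+d*(z-c[2])/d[2]
def p(f,X):
    R=np.array(f["R"]);t=np.array(f["t"]).ravel(); c=R@np.array(X,float)+t
    return np.array([f["fx"]*c[0]/c[2]+f["cx"],f["fy"]*c[1]/c[2]+f["cy"]])
E
python3 - <<'E'
from h import *
f=grab("top"); g=grab("side")
for c,fr in (("top",f),("side",g)):
  for q in ("bed","socket","blade","pin","rack","stub","foot_edge","paint_a","meter","rig"):
    try:
        for o in r.outline_of(c,q)[:6]:
            m=o["region"].astype(np.uint8); pts=cv2.findNonZero(m)
            rect=cv2.minAreaRect(pts)
            print(c,q,round(o["confidence"],2),np.round(o["xy"],1),m.sum(),"rect",np.round(rect[0],1),np.round(rect[1],1),round(rect[2],1),"w0",np.round(w(fr,o["xy"],0)[:2]))
    except Exception as e: print(c,q,e)
i=f["image"][:,:,::-1]
cv2.imwrite("pics/t_bed.png",cv2.resize(i[90:220,100:280],None,fx=4,fy=4,interpolation=2))
cv2.imwrite("pics/t_mid.png",cv2.resize(i[140:240,295:475],None,fx=4,fy=4,interpolation=2))
E
```

```text
top bed 0.68 [208.2 161.8] 8378 rect [199.6 159. ] [ 89.8 115.3] 81.9 w0 [568. 217.]
top socket 0.93 [209.5 160.1] 8368 rect [199.8 159. ] [ 89.5 114. ] 82.6 w0 [572. 215.]
top blade 0.9 [336.9 175.1] 651 rect [333.5 174.3] [59.9 13.2] 20.6 w0 [542. -88.]
top blade 0.72 [388.5 282.2] 1351 rect [387.2 279.8] [89.3 16.8] 44.0 w0 [ 294. -211.]
top blade 0.6 [403.3 104.5] 2440 rect [404.8 105.3] [37.  68.9] 51.9 w0 [ 718. -247.]
top blade 0.57 [260.2 257. ] 314 rect [257.9 255.8] [45.2  7.4] 25.0 w0 [346.  87.]
top rack 0.93 [438.3 191. ] 1422 rect [438.  189.5] [24.4 65.8] 20.4 w0 [ 508. -329.]
top foot_edge 0.58 [186.  162.1] 193 rect [183.2 164.7] [15.9 28.9] 38.7 w0 [566. 270.]
top foot_edge 0.58 [335.3 176.5] 635 rect [334.  173.4] [60.1 13. ] 23.2 w0 [538. -85.]
top paint_a 0.75 [320.7  99.5] 138 rect [320. 100.] [14. 10.] 90.0 w0 [726. -47.]
top paint_a 0.59 [320.1 242. ] 139 rect [318.3 237.8] [12.7 12. ] 45.0 w0 [383. -51.]
top meter 0.83 [405.4 104.4] 2426 rect [404.7 105. ] [36.6 69.3] 52.3 w0 [ 718. -252.]
top rig 0.94 [156.  157.6] 2603 rect [150.2 160.3] [82.6 47.7] 3.8 w0 
[... 334 characters left out ...]
.2 w0 [ 270. -192.]
side blade 0.5 [270.4 195.8] 242 rect [269.7 196.9] [10.1 33.4] 21.0 w0 [357. 118.]
side rack 0.82 [375.9 293.8] 2162 rect [373.7 292.1] [82.2 29.3] 6.3 w0 [ 521. -316.]
side stub 0.47 [349.1 282.4] 61 rect [348.5 281. ] [10.  5.] 90.0 w0 [ 478. -272.]
side foot_edge 0.8 [333.5 151.5] 247 rect [334.6 153.5] [16.9 19.4] 78.7 w0 [580. 361.]
side paint_a 0.81 [423.4 202.1] 246 rect [423. 201.] [24. 12.] 90.0 w0 [739.  -2.]
side paint_a 0.74 [288.7 216. ] 260 rect [291.  216.6] [25.5 12.6] 81.9 w0 [392.   6.]
side meter 0.9 [457.2 254.1] 2711 rect [456.6 254.1] [83.7 35.7] 22.0 w0 [ 728. -230.]
side rig 0.73 [327.9 134.4] 1513 rect [330.2 123.9] [32.4 74. ] 2.4 w0 [590. 506.]
```

View pics/t_bed.png

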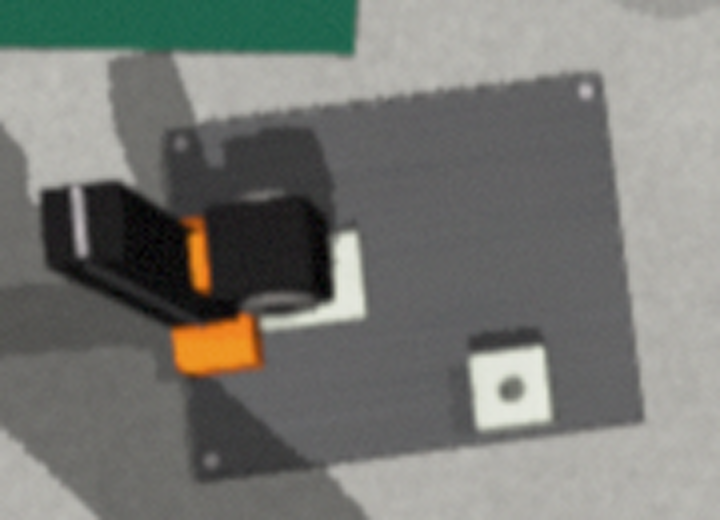

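View pics/t_mid.png

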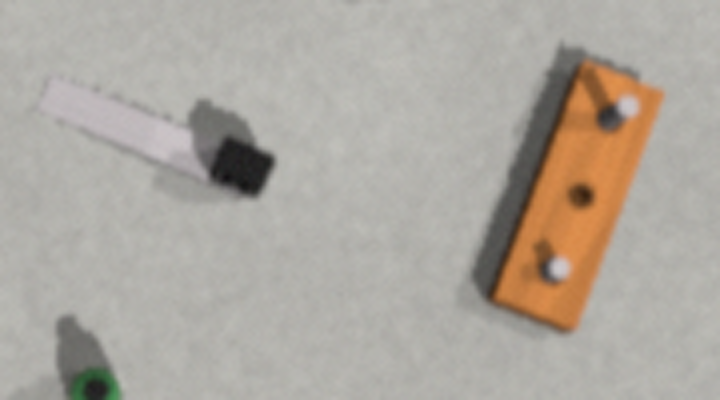

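```bash
python3 - <<'E'
from h import *
f=grab("top"); g=grab("side")
T=lambda u,v,ox,oy,z:np.round(w(f,(ox+u/4-.375,oy+v/4-.375),z),1)[:2]
print("bed corners",[T(u,v,100,90,12) for u,v in ((600,72),(642,420),(195,480),(165,130))])
print("screws",[T(u,v,100,90,12) for u,v in ((586,91),(180,145),(211,461))])
print("socket",T(512,388,100,90,39), "block corners",[T(u,v,100,90,39) for u,v in((469,350),(543,343),(551,423),(477,431))])
print("foot front corners",[T(u,v,100,90,26) for u,v in((357,230),(366,317))])
print("pin top",T(628,107,295,140,65),"mid hole",T(581,196,295,140,27),"stub",T(558,269,295,140,45))
print("rack corners",[T(u,v,295,140,27) for u,v in((585,62),(663,94),(574,330),(494,297))])
print("blade nose",[T(u,v,295,140,2) for u,v in((54,78),(40,108))],"grip top",T(250,169,295,140,50))
i=g["image"][:,:,::-1]
cv2.imwrite("pics/s_mid.png",cv2.resize(i[170:320,260:430],None,fx=4,fy=4,interpolation=2))
cv2.imwrite("pics/s_bed.png",cv2.resize(i[80:200,270:400],None,fx=5,fy=5,interpolation=2))
E
```

```text
bed corners [array([698.7, 122.3]), array([490.2,  90.6]), array([450.4, 348. ]), array([658. , 378.3])]
screws [array([686.9, 130.2]), array([649.1, 368.9]), array([461.6, 339.4])]
socket [503.9 162.2] block corners [array([525.3, 187.5]), array([530.1, 145.5]), array([484.2, 139.2]), array([478.9, 181. ])]
foot front corners [array([596.7, 258.2]), array([545.5, 250.4])]
pin top [ 555.6 -342.4] mid hole [ 510.1 -325.5] stub [ 465.6 -307. ]
rack corners [array([ 589., -329.]), array([ 570.9, -374.2]), array([ 432.5, -320.3]), array([ 450.6, -274.6])]
blade nose [array([578.5, -19.5]), array([560.3, -11.6])] grip top [ 518.7 -131.8]
```

View pics/s_mid.png

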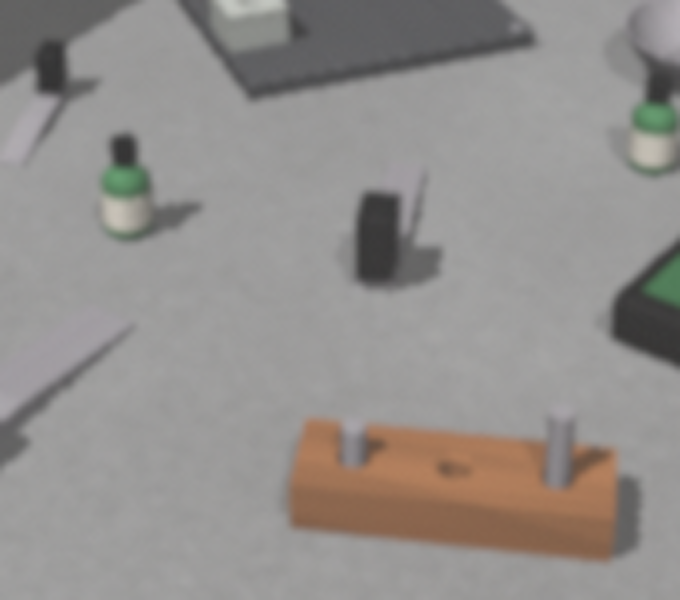

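View pics/s_bed.png

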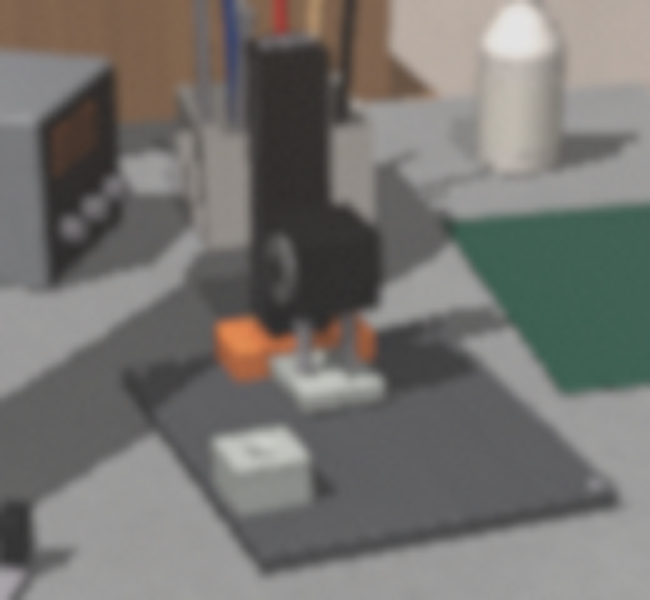

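The long pin is the far one in the rack: its top is at about (452,167) in the top view, and it is the taller of the two in the side view. The measured bed frame agrees with the socket position to about 1 mm.

>>> step_arm(deltas=[0,0,9,0,0,0,-1,0,0,9,0,0,0,-1,37,-49,9,0,0,-62.8,-1,37,-49,9,0,0,-62.8,-1,37,-49,9,0,0,-62.8,-1,37,-49,9,0,0,-62.8,-1,37,-49,9,0,0,-62.8,-1,37,-49,9,0,0,-62.8,-1,37,-49,9,0,0,-62.8,-1,37,-49,9,0,0,-62.8,-1,37,-49,9,0,0,-62.8,-1,37,-49,9,0,0,-62.8,-1])

```text
t: 2.55
ee_pos: [530.8, 287.4, 322.9]
tcp_rot: [2.044, 2.386, 0.001]
force: [0.1, 1.4, 0.4]
width: 0.996
```

>>> step_arm(deltas=[0,0,0,0,0,0,-1,0,0,0,0,0,0,-1])

```text
t: 2.75
ee_pos: [530.6, 287.8, 322.7]
tcp_rot: [2.048, 2.383, 0.0]
force: [0.0, 0.3, -0.3]
width: 0.999
```

>>> step_arm(deltas=[2.5,-63,-10,0,0,0,-1,2.5,-63,-10,0,0,0,-1,2.5,-63,-10,0,0,0,-1,2.5,-63,-10,0,0,0,-1,2.5,-63,-10,0,0,0,-1,2.5,-63,-10,0,0,0,-1,2.5,-63,-10,0,0,0,-1,2.5,-63,-10,0,0,0,-1,2.5,-63,-10,0,0,0,-1,2.5,-63,-10,0,0,0,-1,2.5,-63,-10,0,0,0,-1,2.5,-63,-10,0,0,0,-1])

```text
t: 3.95
ee_pos: [554.6, -302.8, 228.2]
tcp_rot: [-2.04, -2.389, -0.002]
force: [1.1, 0.4, 0.1]
width: 1.004
```

>>> step_arm(deltas=[0,0,0,0,0,0,-1])

```text
t: 4.05
ee_pos: [552.5, -308.8, 227.8]
tcp_rot: [2.05, 2.379, -0.005]
force: [0.3, -0.1, 0.4]
width: 0.999
```

```bash
python3 - <<'E'
from h import *
f=grab("wrist","w1"); print(np.round(r.get_state()["ee_pos"],1))
for q in("pin","stub","rack"):
  for o in r.outline_of("wrist",q)[:3]: print(q,round(o["confidence"],2),np.round(o["xy"],1),o["region"].sum())
print("pred pin top",p(f,(555.6,-342.4,65)),"base",p(f,(555.6,-342.4,27)),"mid",p(f,(510.1,-325.5,27)))
R=np.array(f["R"]);print(-R.T@np.array(f["t"]).ravel())
E
```

```text
[ 553.1 -305.   227.9]
stub 0.64 [239.9 176.5] 192
rack 0.81 [275.9 195.6] 6799
pred pin top [320.0345731  230.54070801] base [320.28004737 219.51696846] mid [279.79917308 198.02765186]
[ 542.7029197  -240.95997032  379.57322785]
```

View pics/w1.png

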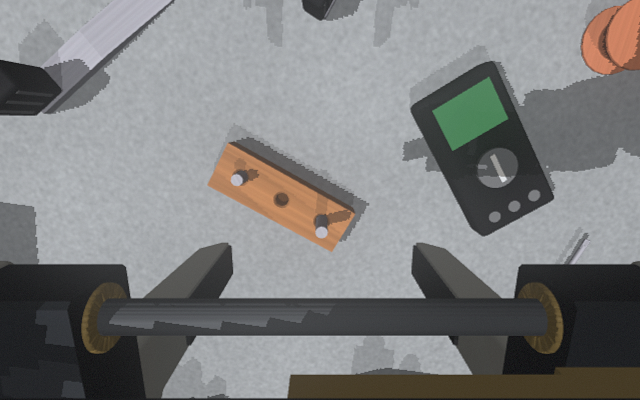

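The wrist view shows the pin top at (321.5,233), within 2–3 px of the prediction, and the mid hole at (281,199.5).

```bash
python3 - <<'E'
from h import *
f=grab("wrist"); print(r.get_state()["ee_pos"])
i=f["image"]; c=cv2.cvtColor(i,cv2.COLOR_RGB2GRAY)
sub=c[222:244,308:334]; print(sub.max()); 
m=(sub>185).astype(float); ys,xs=np.nonzero(m); print(len(xs),xs.mean()+308,ys.mean()+222, w(f,(xs.mean()+308,ys.mean()+222),65))
cv2.imwrite("pics/w1z.png",cv2.resize(i[130:260,200:360,::-1],None,fx=5,fy=4.6,interpolation=2))
E
```

```text
[ 554.33743896 -300.46777333  228.65504275]
196
75 317.4266666666667 239.76 [ 556.79094521 -343.18181695   65.        ]
```

View pics/w1z.png

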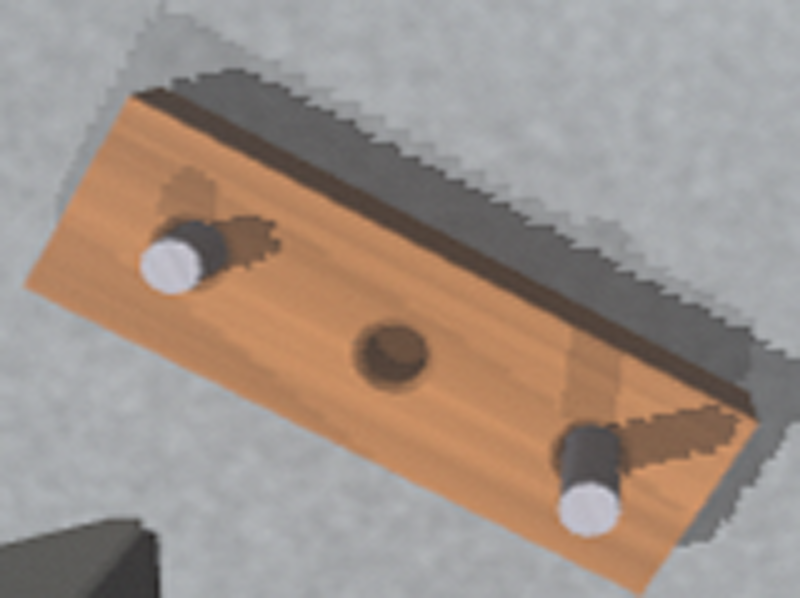

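>>> step_arm(deltas=[0,0,0,0,0,0,-1,0,0,0,0,0,0,-1,0,0,0,0,0,0,-1])

```text
t: 4.6
ee_pos: [553.7, -302.3, 228.9]
tcp_rot: [2.042, 2.387, 0.0]
force: [-0.5, -0.8, -0.2]
width: 1.003
```

```bash
python3 - <<'E'
from h import *
print(r.get_state()["ee_pos"],r.get_state()["tcp_rot"]); f=grab("wrist");print(r.get_state()["ee_pos"])
i=f["image"]; c=cv2.cvtColor(i,cv2.COLOR_RGB2GRAY)
sub=c[215:250,308:334]
m=(sub>185).astype(float); ys,xs=np.nonzero(m); print(len(xs),xs.mean()+308,ys.mean()+215, w(f,(xs.mean()+308,ys.mean()+215),65))
E
```

```text
[ 553.71429025 -302.32226375  228.85993504] [2.04244462e+00 2.38674162e+00 4.05284872e-04]
[ 553.61850947 -302.58407511  228.84095549]
85 318.4117647058824 238.30588235294118 [ 556.97334294 -343.71262699   65.        ]
```

>>> step_arm(deltas=[0.3,-4.1,0,0,0,0,-1,0.3,-4.1,-5,0,0,0,-1,0.3,-4.1,-10,0,0,0,-1,0.3,-4.1,-12,0,0,0,-1,0.3,-4.1,-14,0,0,0,-1,0.3,-4.1,-16,0,0,0,-1,0.3,-4.1,-18,0,0,0,-1,0.3,-4.1,-18,0,0,0,-1,0.3,-4.1,-18,0,0,0,-1,0.3,-4.1,-18,0,0,0,-1])

```text
t: 5.65
ee_pos: [556.9, -344.5, 49.8]
tcp_rot: [2.043, 2.385, 0.0]
force: [-0.5, -0.3, -0.2]
width: 1.0
```

```bash
python3 - <<'E'
from h import *
grab("wrist","w2");s=r.get_state();print(s["ee_pos"],s["force"])
E
```

```text
[ 556.99621279 -344.50676033   49.86329804] [-0.25910263  0.05772181 -0.0313711 ]
```

View pics/w2.png

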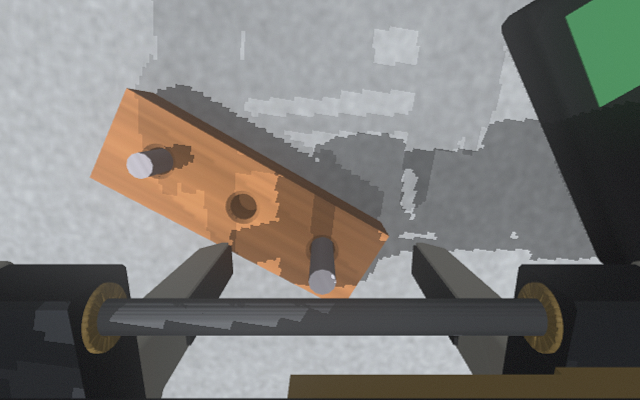

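The pin at (321,275) is centred between the fingers, so I'll close on it.

>>> step_arm(deltas=[0,0,0,0,0,0,1,0,0,0,0,0,0,1,0,0,0,0,0,0,1,0,0,0,0,0,0,1,0,0,0,0,0,0,1,0,0,0,0,0,0,1,0,0,0,0,0,0,1,0,0,0,0,0,0,1], grip_force=25)

```text
t: 6.5
ee_pos: [556.4, -344.1, 48.6]
tcp_rot: [-2.044, -2.386, 0.0]
force: [0.6, -0.5, -1.3]
width: 0.358
```

>>> step_arm(deltas=[0,0,0,0,0,0,1,0,0,0,0,0,0,1,0,0,0,0,0,0,1,0,0,0,0,0,0,1,0,0,0,0,0,0,1,0,0,0,0,0,0,1])

```text
t: 7.1
ee_pos: [556.4, -344.2, 48.6]
tcp_rot: [2.044, 2.386, -0.0]
force: [0.3, 0.5, 0.2]
width: 0.122
```

>>> step_arm(deltas=[0,0,1,0,0,0,1,0,0,3,0,0,0,1,0,0,7,0,0,0,1,0,0,10,0,0,0,1,-1,10,10,0,0,0,1,-2,20,10,0,0,0,1,-3,30,10,0,0,0,1,-4,40,10,0,0,0,1,-5,47,10,0,0,0,1,-5.2,50,10,0,0,0,1,-5.2,50.7,10,0,0,0,1,-5.2,50.7,10,0,0,0,1])

```text
t: 8.3
ee_pos: [515.2, 55.7, 149.4]
tcp_rot: [2.044, 2.385, 0.001]
force: [0.7, 0.2, -1.0]
width: 0.122
```

>>> step_arm(deltas=[0,0,0,0,0,0,1,0,0,0,0,0,0,1,0,0,0,0,0,0,1,0,0,0,0,0,0,1])

```text
t: 8.7
ee_pos: [515.8, 52.0, 149.0]
tcp_rot: [2.047, 2.382, 0.0]
force: [0.2, -0.2, -1.5]
width: 0.124
```

```bash
python3 - <<'E'
from h import *
grab("wrist","w3");grab("top","t3");grab("side","s3");s=r.get_state();print(s["ee_pos"],s["force"],s["width"],s["tcp_rot"])
E
```

```text
[515.72847407  52.39167395 148.76527742] [-0.73963252 -0.06739605 -0.74910309] 0.1200875749396791 [2.04681065e+00 2.38297720e+00 1.42789678e-05]
```

View pics/w3.png

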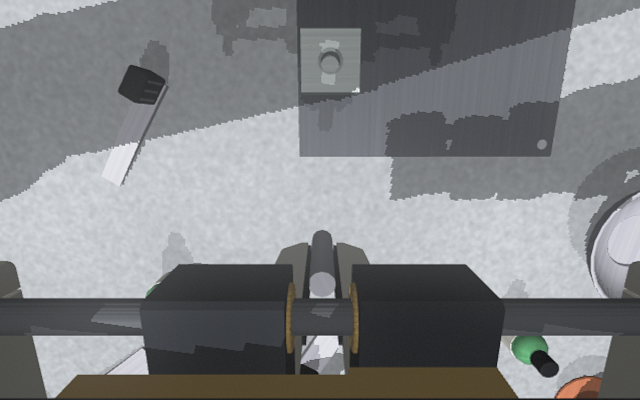

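View pics/s3.png

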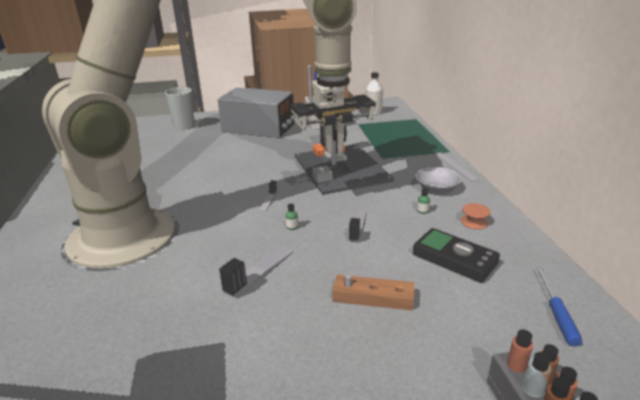

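>>> step_arm(deltas=[-0.6,5,0,0,0,0,1,-1.1,9,0,0,0,0,1,-1.15,11,0,0,0,0,1,-1.15,11,-2.5,0,0,0,1,-1.15,11,-4,0,0,0,1,-1.15,11,-4.5,0,0,0,1,-1.15,11,-4.5,0,0,0,1,-1.15,11,-4.5,0,0,0,1,-1.15,11,-4.5,0,0,0,1,-1.15,11,-4.5,0,0,0,1])

```text
t: 9.85
ee_pos: [504.4, 163.8, 104.3]
tcp_rot: [2.044, 2.385, 0.002]
force: [-0.4, -0.3, -0.5]
width: 0.123
```

```bash
python3 - <<'E'
from h import *
f=grab("wrist","w4");g=grab("top","t4");k=grab("side","s4");s=r.get_state();print(s["ee_pos"],s["force"],s["width"],s["tcp_rot"])
e=s["ee_pos"]; print("pred pin end",p(f,(e[0],e[1],e[2]-43.6)),"hole",p(f,(504.2,162.7,39)), "side: pin end",p(k,(e[0],e[1],e[2]-43.6)),"hole",p(k,(504.2,162.7,39)))
i=f["image"][:,:,::-1]; cv2.imwrite("pics/w4z.png",cv2.resize(i[150:300,230:420],None,fx=4,fy=4,interpolation=2))
i=k["image"][:,:,::-1]; cv2.imwrite("pics/s4z.png",cv2.resize(i[100:210,280:400],None,fx=5,fy=5,interpolation=2))
E
```

```text
[504.18516225 163.86002526 103.98374904] [ 0.03002709  0.13433428 -1.82183359] 0.1267320703501088 [2.04375519e+00 2.38562748e+00 8.50758826e-04]
pred pin end [321.25695069 238.43736864] hole [321.04832384 229.4622996 ] side: pin end [321.11145533 162.57807086] hole [321.36524625 169.83438955]
```

View pics/w4z.png

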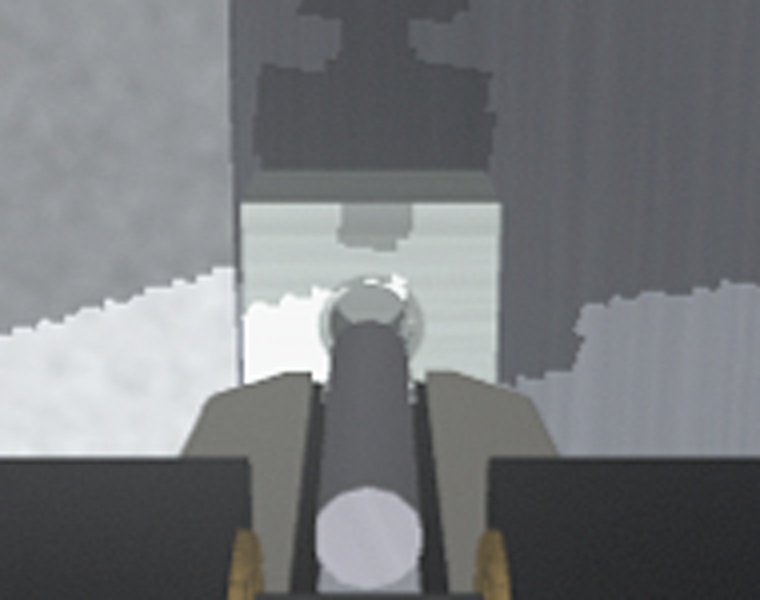

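View pics/s4z.png

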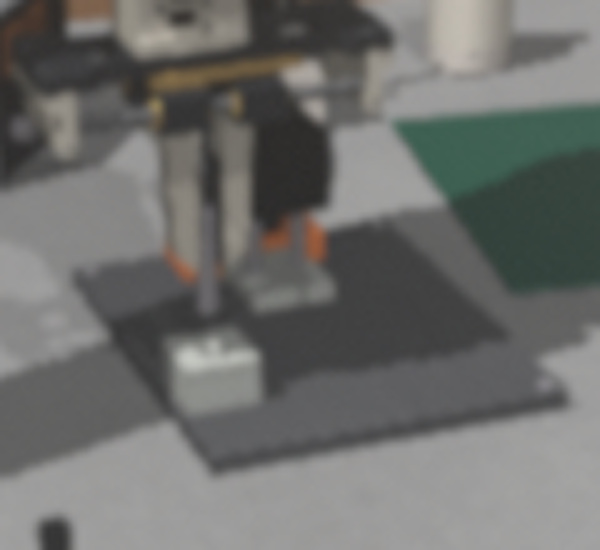

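>>> step_arm(deltas=[0.1,-0.2,0,0,0,0,1,0.1,-0.2,-0.8,0,0,0,1,0.1,-0.2,-1.6,0,0,0,1,0.1,-0.2,-2.1,0,0,0,1,0.1,-0.2,-2.4,0,0,0,1,0.1,-0.2,-2.7,0,0,0,1,0.1,-0.2,-3,0,0,0,1,0.1,-0.2,-3,0,0,0,1])

```text
t: 10.8
ee_pos: [505.0, 161.7, 73.3]
tcp_rot: [-2.044, -2.386, 0.001]
force: [0.6, 0.1, -0.3]
width: 0.121
```

>>> step_arm(deltas=[0,0,-0.3,0,0,0,1,0,0,-0.6,0,0,0,1,0,0,-0.9,0,0,0,1,0,0,-1.2,0,0,0,1,0,0,-1.2,0,0,0,1,0,0,-1.2,0,0,0,1])

```text
t: 11.4
ee_pos: [505.0, 161.7, 61.5]
tcp_rot: [-2.044, -2.386, 0.0]
force: [-0.3, -0.1, -0.3]
width: 0.124
```

```bash
python3 - <<'E'
from h import *
f=grab("wrist");s=r.get_state();print(s["ee_pos"],s["force"],s["width"],s["tcp_rot"])
i=f["image"][:,:,::-1]; cv2.imwrite("pics/w5z.png",cv2.resize(i[150:300,230:420],None,fx=4,fy=4,interpolation=2))
E
```

```text
[505.08041546 161.73399529  61.62421545] [ 0.16031504 -0.83780558  0.67994424] 0.12410501359310816 [ 2.04407606e+00  2.38561154e+00 -1.28859895e-04]
```

View pics/w5z.png

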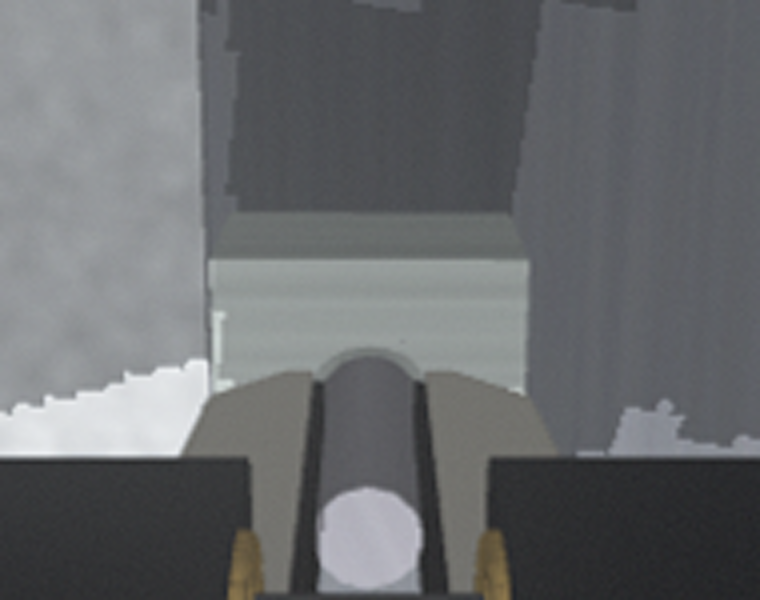

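The wrist view shows the pin inside the hole and still free, with its lower end about 1 mm above the bottom. I'll release it so it drops the rest of the way.

>>> step_arm(deltas=[0,0,0,0,0,0,-0.3,0,0,0,0,0,0,-0.3,0,0,0,0,0,0,-0.3,0,0,0,0,0,0,-0.3,0,0,0,0,0,0,-0.3,0,0,0,0,0,0,-0.3,0,0,0,0,0,0,-0.3])

```text
t: 12.15
ee_pos: [505.1, 161.8, 61.6]
tcp_rot: [2.044, 2.386, -0.0]
force: [0.8, 0.4, 0.4]
width: 0.639
```

>>> step_arm(deltas=[0,0,2,0,0,0,-0.3,0,0,6,0,0,0,-0.3,0,0,10,0,0,0,-0.3,0,-4,13,0,0,0,-0.3,0,-9,13,0,0,0,-0.3,0,-9,13,0,0,0,-0.3,0,-9,13,0,0,0,-0.3])

```text
t: 12.85
ee_pos: [505.0, 70.7, 191.9]
tcp_rot: [2.047, 2.383, 0.001]
force: [0.2, 0.8, 0.1]
width: 0.652
```

```bash
python3 - <<'E'
from h import *
f=grab("wrist","w6");k=grab("side");s=r.get_state();print(s["ee_pos"],s["force"],s["width"],s["tcp_rot"])
print("pred top of pin home",p(f,(504.8,161.9,77)),p(k,(504.8,161.9,77)))
i=k["image"][:,:,::-1]; cv2.imwrite("pics/s6z.png",cv2.resize(i[100:210,280:400],None,fx=5,fy=5,interpolation=2))
E
```

```text
[504.95533101  72.65479398 191.33902477] [-0.38584347  0.01876272  0.11122893] 0.6462495916898909 [-2.04263946e+00 -2.38608809e+00  1.82164681e-04]
pred top of pin home [340.20233403  90.69233349] [321.33388155 157.27378614]
```

View pics/w6.png

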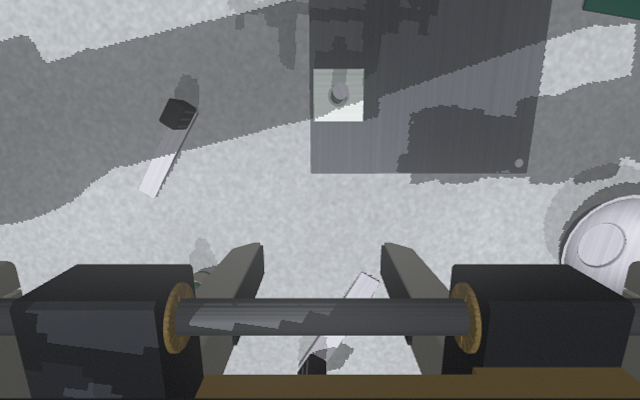

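View pics/s6z.png

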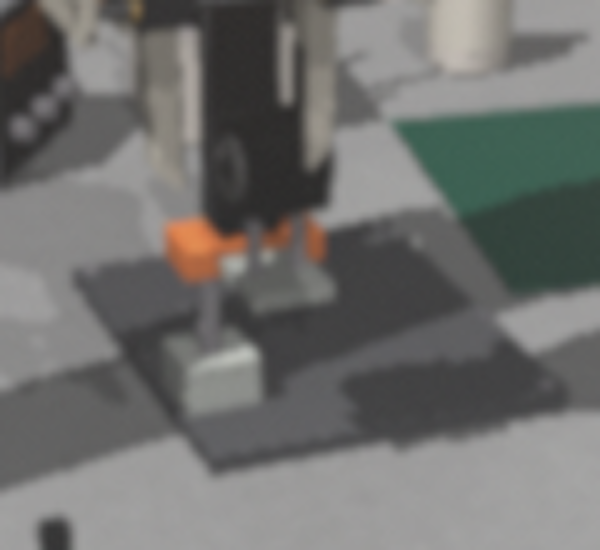

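The pin is home: its top is at side pixel (321.6,157), against a predicted 157.3. Next is the middle blade.

>>> step_arm(deltas=[3.4,-15.5,1,0,0,-32.4,-1,3.4,-15.5,1,0,0,-32.4,-1,3.4,-15.5,1,0,0,-32.4,-1,3.4,-15.5,1,0,0,-32.4,-1,3.4,-15.5,1,0,0,-32.4,-1,3.4,-15.5,1,0,0,-32.4,-1,3.4,-15.5,1,0,0,-32.4,-1,3.4,-15.5,1,0,0,-32.4,-1,3.4,-15.5,1,0,0,-32.4,-1])

```text
t: 13.85
ee_pos: [539.0, -82.1, 201.6]
tcp_rot: [-2.626, -1.724, -0.0]
force: [0.3, -0.7, 0.4]
width: 1.0
```

```bash
python3 - <<'E'
from h import *
f=grab("wrist","w7");s=r.get_state();print(s["ee_pos"],s["force"],s["width"],s["tcp_rot"])
a=np.radians(66.4); o=np.array([518.7,-131.8]); u=np.array([np.cos(a),np.sin(a)]);v=np.array([-u[1],u[0]])
for x,y,z in ((125,12,2),(125,-12,2),(16,11,50),(16,-11,50),(-16,11,50),(-16,-11,50)): q=o+x*u+y*v; print((x,y,z),p(f,(q[0],q[1],z)))
for o in r.outline_of("wrist","blade"): print(o["confidence"],o["xy"],o["region"].sum())
E
```

```text
[539.06771855 -82.42631569 201.63511545] [ 0.45660854 -0.4636195   0.04111298] 1.0007515066377204 [-2.62660027e+00 -1.72308571e+00 -1.67850661e-04]
(125, 12, 2) [310.8377941  118.34640715]
(125, -12, 2) [335.13151934 118.44262059]
(16, 11, 50) [310.77243872 238.9492723 ]
(16, -11, 50) [334.38074403 239.03932058]
(-16, 11, 50) [310.91334678 270.69513199]
(-16, -11, 50) [333.94733909 270.78210351]
0.86 [184.2, 374.2] 1033
0.62 [66.3, 85.9] 3153
0.57 [327.2, 190.2] 3762
0.47 [504.1, 254.1] 6546
```

View pics/w7.png

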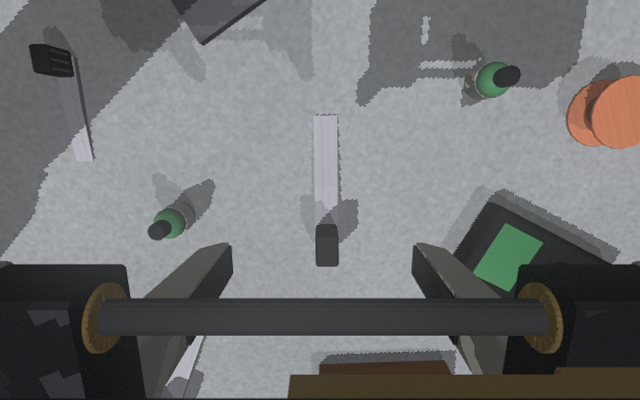

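```bash
python3 - <<'E'
from h import *
i=cv2.imread("pics/w7.png")[100:280,270:390]
cv2.imwrite("pics/w7z.png",cv2.resize(cv2.convertScaleAbs(i,alpha=1.3,beta=30),None,fx=4,fy=3.3,interpolation=2))
E
```

```text
(no output)
```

View pics/w7z.png

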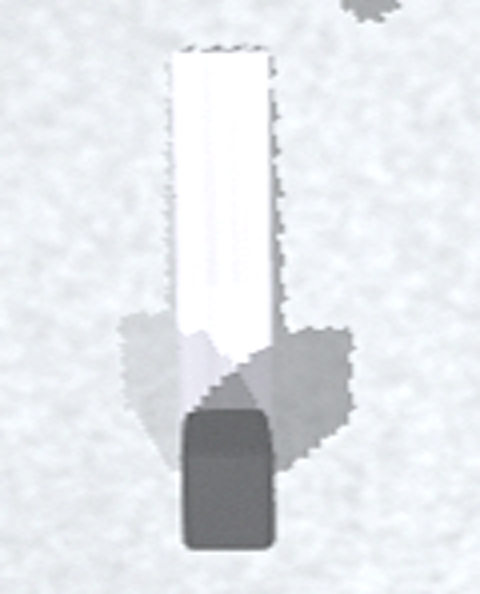

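```bash
python3 - <<'E'
from h import *
f=grab("wrist")
s=r.get_state();print(s["ee_pos"])
n=w(f,(325.3,115.1),2)[:2]; g=w(f,(327.2,252.3),50)[:2]; d=n-g
print(n,g,np.hypot(*d),np.degrees(np.arctan2(d[1],d[0])))
E
```

```text
[539.07310467 -82.8550713  201.68828703]
[572.22908782 -15.87944522] [ 523.84722206 -131.57075354] 125.40049344474244 67.3054192842882
```

>>> step_arm(deltas=[-1.6,-4.8,0,0,0,0.5,-1,-1.6,-4.8,-4,0,0,0.5,-1,-1.6,-4.8,-8,0,0,0.5,-1,-1.6,-4.8,-11,0,0,0.5,-1,-1.6,-4.8,-11,0,0,0.5,-1,-1.6,-4.8,-11,0,0,0.5,-1,-1.6,-4.8,-11,0,0,0.5,-1])

```text
t: 14.7
ee_pos: [523.9, -131.6, 93.1]
tcp_rot: [2.62, 1.731, 0.002]
force: [0.6, -1.1, 0.4]
width: 1.0
```

```bash
python3 - <<'E'
from h import *
f=grab("wrist","w8");s=r.get_state();print(s["ee_pos"],s["force"],s["width"],s["tcp_rot"])
E
```

```text
[ 523.96324216 -131.42176516   93.18317298] [-0.3123854   0.57134202  0.52159601] 1.0005835466651996 [2.61935517 1.73148501 0.0027147 ]
```

View pics/w8.png

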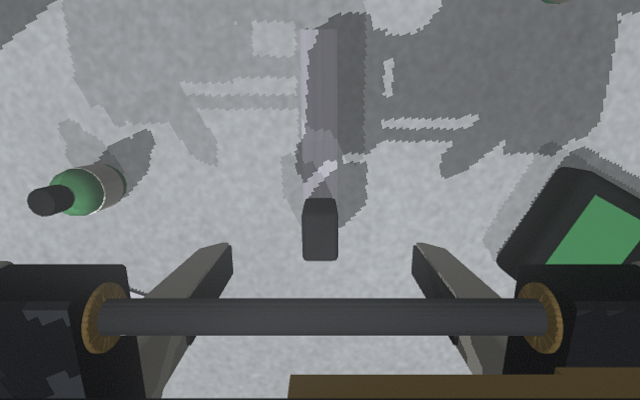

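The grip at (320,230) is centred between the fingers. I'll go down and close.

>>> step_arm(deltas=[0,0,-3,0,0,0,-1,0,0,-5.5,0,0,0,-1,0,0,-6.7,0,0,0,-1,0,0,-6.7,0,0,0,-1,0,0,-6.7,0,0,0,1,0,0,-6.7,0,0,0,1,0,0,-6.7,0,0,0,1,0,0,-6.7,0,0,0,1,0,0,-6.7,0,0,0,1,0,0,-6.7,0,0,0,1,0,0,-6.7,0,0,0,1,0,0,-6.7,0,0,0,1], grip_force=40)

```text
t: 15.95
ee_pos: [523.0, -131.2, 24.6]
tcp_rot: [-2.621, -1.732, 0.0]
force: [0.0, -0.3, 0.2]
width: 0.361
```

>>> step_arm(deltas=[0,0,0,0,0,0,1,0,0,0,0,0,0,1,0,0,0,0,0,0,1,0,0,0,0,0,0,1,0,0,0,0,0,0,1,0,0,0,0,0,0,1])

```text
t: 16.55
ee_pos: [523.0, -131.2, 24.6]
tcp_rot: [-2.621, -1.732, 0.0]
force: [-0.5, 0.1, -0.9]
width: 0.234
```

```bash
python3 - <<'E'
from h import *
f=grab("wrist","w9");s=r.get_state();print(s["ee_pos"],s["force"],s["width"]*93,s["tcp_rot"])
E
```

```text
[ 523.00384249 -131.21680181   24.59708877] [-0.08338245 -0.18787368 -0.72450273] 21.860119627917886 [-2.62089287e+00 -1.73213013e+00  2.03820932e-04]
```

View pics/w9.png

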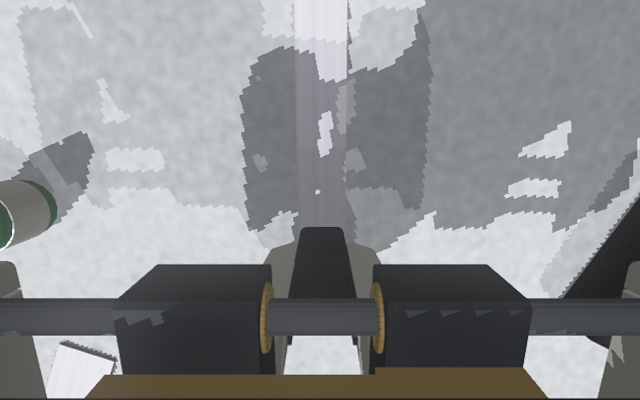

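The opening is 21.9 mm, which confirms this is the middle blade with its 22 mm grip. I'll lift it, turn it and carry it to the lane.

>>> step_arm(deltas=[0,0,2,0,0,0,1,0,0,5,0,0,0,1,0.5,2,6,0,0,5,1,2,5,6,0,0,12,1,3.5,9,6,0,0,18,1,5,13,6,0,0,24,1,6.5,17,6,0,0,29,1,7.4,20,6,0,0,31.9,1,7.4,22,6,0,0,31.9,1,7.4,22.1,6,0,0,31.9,1,7.4,22.1,6,0,0,31.9,1,7.4,22.1,6,0,0,31.9,1])

```text
t: 17.8
ee_pos: [596.8, 88.1, 84.7]
tcp_rot: [2.046, 2.384, -0.001]
force: [-1.4, -0.9, -1.8]
width: 0.237
```

>>> step_arm(deltas=[0,0,0,0,0,0,1,0,0,0,0,0,0,1,0,0,0,0,0,0,1])

```text
t: 18.1
ee_pos: [597.1, 89.0, 84.7]
tcp_rot: [2.045, 2.384, -0.0]
force: [-0.4, -0.1, -1.8]
width: 0.237
```

```bash
python3 - <<'E'
from h import *
f=grab("wrist","w10");g=grab("top");s=r.get_state();print(s["ee_pos"],s["force"],s["width"]*93,s["tcp_rot"])
grab("side","s10")
e=s["ee_pos"]; ex=np.array([-.153,.988]);c=np.array([574.7,233.4])
n=e[:2]+125*ex; print("pred nose",p(f,(*n,e[2]-24.6)),"foot edge 26",p(f,(*(c+20*ex),26)),p(f,(*(c+20*ex),16)),"corner",p(f,(490.2,90.6,12)))
i=g["image"][:,:,::-1]
cv2.imwrite("pics/t10.png",cv2.resize(i[90:240,100:300],None,fx=4,fy=4,interpolation=2))
E
```

```text
[597.09602451  89.41340277  84.69706336] [-1.07855504  0.41285052 -2.14049865] 21.603426766420085 [2.04457056e+00 2.38512985e+00 5.96467235e-05]
pred nose [321.75652021  -8.1350734 ] foot edge 26 [321.62156771 -72.22864601] [321.6420693  -62.31223646] corner [164.25692686 199.01550494]
```

View pics/w10.png

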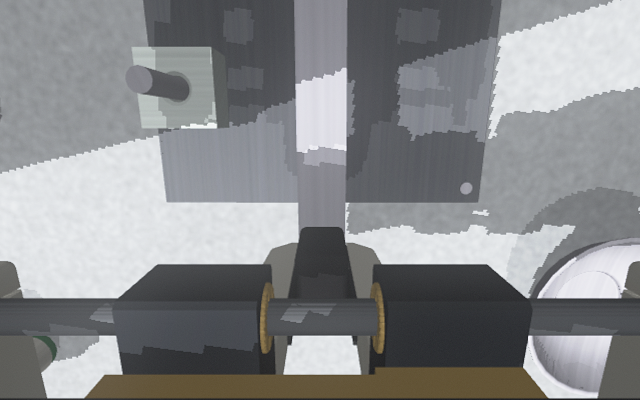

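View pics/s10.png

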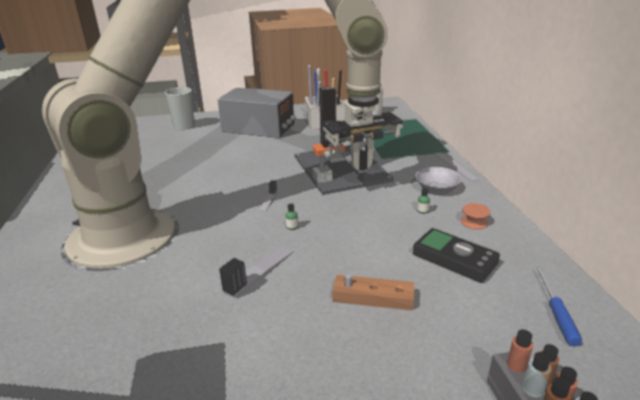

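View pics/t10.png

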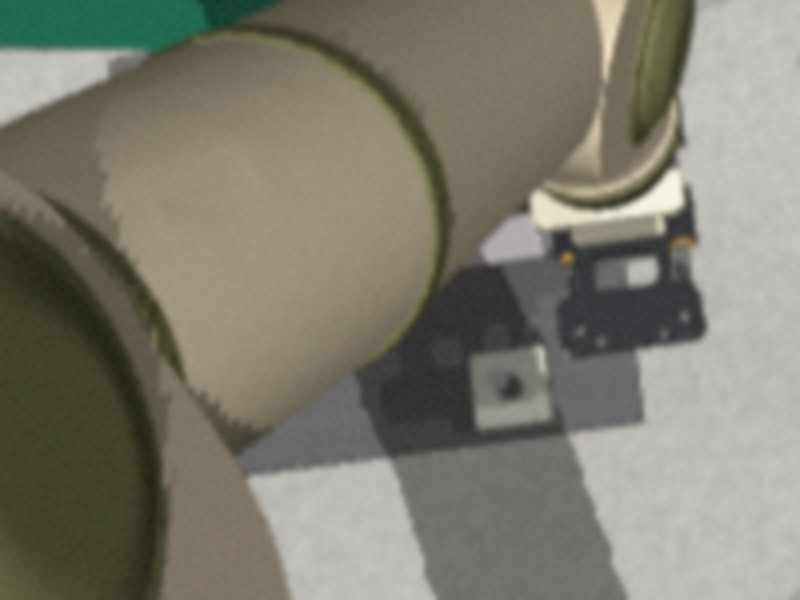

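```bash
python3 - <<'E'
from h import *
f=grab("wrist");s=r.get_state();e=s["ee_pos"];print(e)
a=w(f,(167.5,202),12)[:2];b=w(f,(481,202),12)[:2]; L2=w(f,(145,0),12)[:2]; R2=w(f,(501.5,0),12)[:2]
print(a,b,np.hypot(*(a-b)),"edge ang",np.degrees(np.arctan2(*(L2-a)[::-1])),np.degrees(np.arctan2(*(R2-b)[::-1])), np.degrees(np.arctan2(*(a-b)[::-1])))
m=(a+b)/2; ex=np.array([np.cos(np.radians(98.8)),np.sin(np.radians(98.8))]);ey=np.array([-ex[1],ex[0]])
print("bed centre est",m+130*ex, "blade y off bed", (e[:2]-m)@ey,"x",(e[:2]-m)@ex-130)
# blade edges
for row,z in((20,63),(100,66),(210,68)): print(row,w(f,(321,row),z))
i=f["image"][:,:,::-1]; cv2.imwrite("pics/w11z.png",cv2.resize(i[0:240,120:520],None,fx=2,fy=2,interpolation=2))
E
```

```text
[597.10121014  89.62861759  84.67054852]
[492.4350754   89.32680261] [700.13590004 121.6981303 ] 210.20831432993987 edge ang 98.64609192009435 99.80970715627967 -171.14140349440117
bed centre est [576.39732901 233.98215604] blade y off bed 1.6238838586277655 x -145.82166422590515
20 [579.42149209 201.15985051  63.        ]
100 [584.79423941 166.57671643  66.        ]
210 [592.96114847 113.95971541  68.        ]
```

View pics/w11z.png

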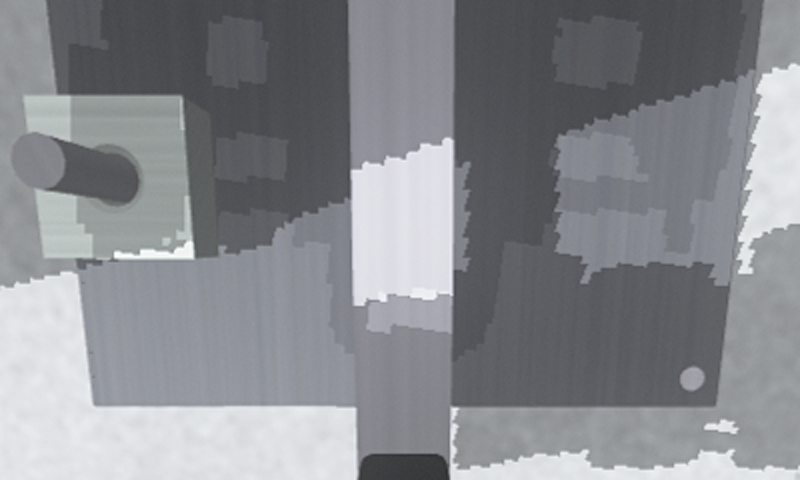

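>>> step_arm(deltas=[0.1,0,-2,0,0,0,1,0.1,0,-3.5,0,0,0,1,0.1,0,-4.3,0,0,0,1,0.1,0,-4.5,0,0,0,1,0.1,0,-4.6,0,0,0,1,0.1,0,-4.7,0,0,0,1,0.1,0,-4.7,0,0,0,1,0.1,0,-4.7,0,0,0,1])

```text
t: 19.1
ee_pos: [598.3, 89.8, 38.0]
tcp_rot: [2.044, 2.385, 0.001]
force: [-0.3, -0.0, -1.9]
width: 0.236
```

>>> step_arm(deltas=[0,0,-0.1,0,0,0,1,0,0,-0.1,0,0,0,1])

```text
t: 19.3
ee_pos: [598.1, 89.8, 36.7]
tcp_rot: [2.044, 2.386, 0.0]
force: [0.2, 0.8, -1.0]
width: 0.235
```

>>> step_arm(deltas=[0,0,-0.04,0,0,0,1,0,0,-0.04,0,0,0,1,0,0,-0.04,0,0,0,1])

```text
t: 19.6
ee_pos: [598.1, 89.8, 36.6]
tcp_rot: [2.044, 2.386, 0.0]
force: [-1.2, 0.2, 5.3]
width: 0.238
```

```bash
python3 - <<'E'
from h import *
f=grab("wrist");F=[]
for k in range(4):
    g=grab("side");s=r.get_state();F.append(np.r_[s["ee_pos"],s["force"],s["ft_torque"]])
print(np.round(np.mean(F,0),2))
i=f["image"][:,:,::-1]; cv2.imwrite("pics/w12z.png",cv2.resize(i[0:240,120:520],None,fx=2,fy=2,interpolation=2))
i=g["image"][:,:,::-1]; cv2.imwrite("pics/s12z.png",cv2.resize(i[110:200,290:410],None,fx=6,fy=6,interpolation=2))
E
```

```text
[ 5.9813e+02  8.9800e+01  3.6580e+01 -1.2900e+00 -1.2000e-01  5.5600e+00
  2.0000e-02  4.2000e-01  2.0000e-02]
```

View pics/w12z.png

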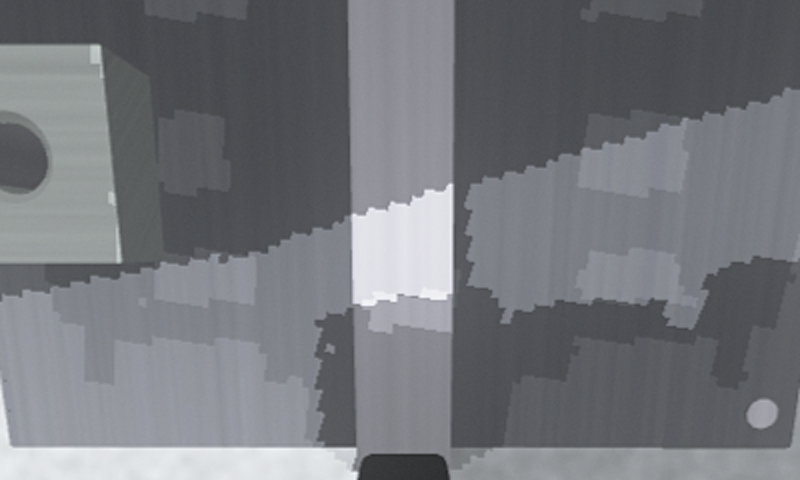

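View pics/s12z.png

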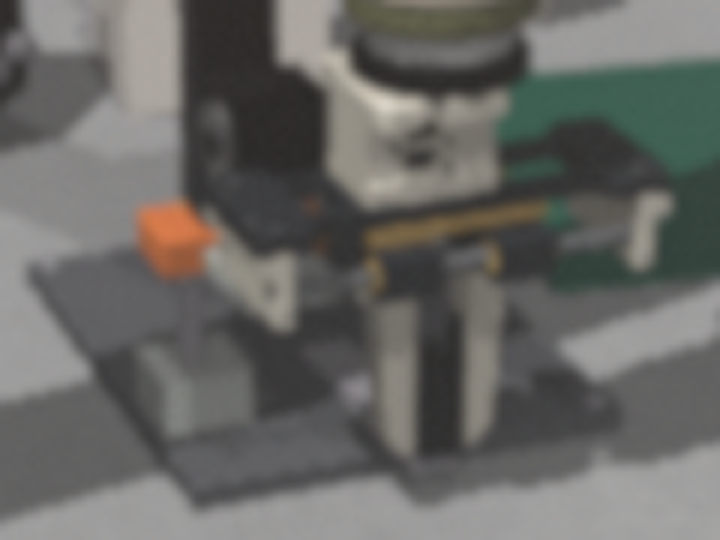

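>>> step_arm(deltas=[0,0,0.02,0,0,0,1,-0.15,1,0.02,0,0,0,1,-0.31,2,0.02,0,0,0,1,-0.46,3,0.02,0,0,0,1,-0.62,4,0.02,0,0,0,1,-0.77,5,0.02,0,0,0,1,-0.85,5.5,0.02,0,0,0,1,-0.85,5.5,0.02,0,0,0,1,-0.85,5.5,0.02,0,0,0,1])

```text
t: 20.75
ee_pos: [589.5, 146.9, 36.6]
tcp_rot: [-2.042, -2.387, -0.002]
force: [-0.1, 1.0, 6.1]
width: 0.238
```

```bash
cat > m.py <<'E'
from h import *
import sys
n=sys.argv[1]
grab("wrist");A=[]
for k in range(3):
    f=grab("wrist");s=r.get_state();A.append(np.r_[s["ee_pos"],s["force"],s["ft_torque"]])
print(s["t"],np.round(np.mean(A,0),2),np.round(s["width"]*93,1))
a=np.mean(A,0); ex=np.array([-.153,.988]);c=np.array([575.4,233.8])
print("bed x of nose",(a[:2]-c)@ex+125,"y",(a[:2]-c)@np.array([-.988,-.153]),"along-force",a[3:5]@ex)
i=f["image"][:,:,::-1]; cv2.imwrite(f"pics/{n}.png",cv2.resize(i[0:240,170:470],None,fx=2.5,fy=2.5,interpolation=2))
g=grab("side");i=g["image"][:,:,::-1]; cv2.imwrite(f"pics/{n}s.png",cv2.resize(i[110:200,290:410],None,fx=6,fy=6,interpolation=2))
E
python3 m.py m1
```

```text
20.95 [ 5.8950e+02  1.4691e+02  3.6600e+01 -3.0000e-02  4.1000e-01  5.2400e+00
  3.0000e-02 -1.0000e-02  1.0000e-02] 21.5
bed x of nose 36.99917113231709 y -0.6356883242385438 along-force 0.4140574616256607
```

View pics/m1.png

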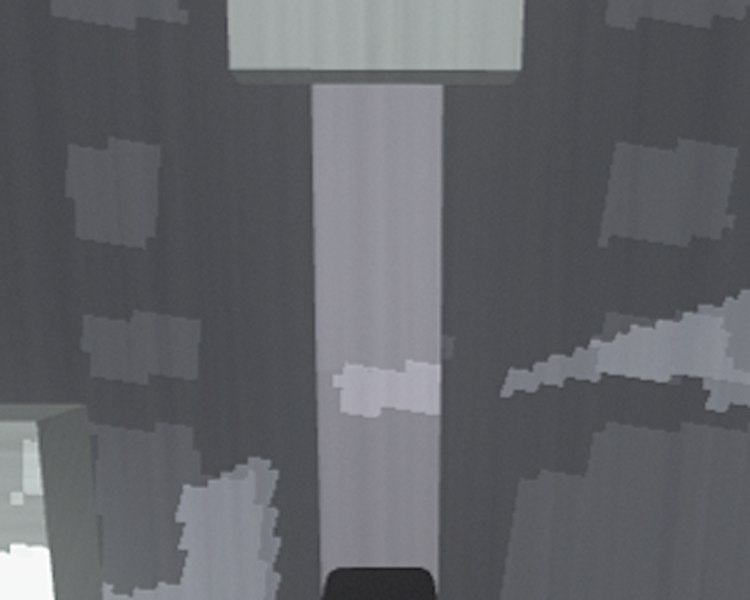

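View pics/m1s.png

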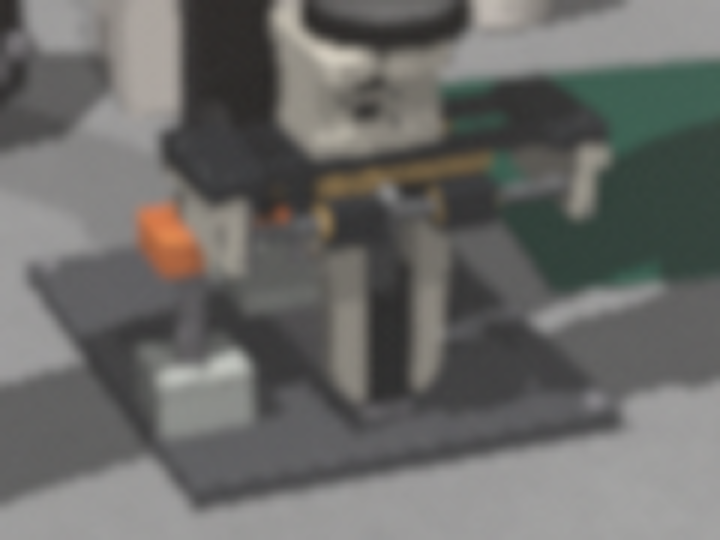

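>>> step_arm(deltas=[-0.05,0.3,0,0,0,0,1,-0.08,0.5,0,0,0,0,1,-0.08,0.5,0,0,0,0,1])

```text
t: 21.3
ee_pos: [588.8, 150.5, 36.6]
tcp_rot: [2.043, 2.386, 0.0]
force: [0.9, -2.7, 5.7]
width: 0.233
```

```bash
python3 m.py m2
```

```text
21.5 [ 5.8884e+02  1.5052e+02  3.6610e+01  7.1000e-01 -3.6000e+00  5.2200e+00
 -5.7000e-01 -3.0000e-02 -0.0000e+00] 21.8
bed x of nose 40.66593994558143 y -0.5385470355555794 along-force -3.6598993744237407
```

>>> step_arm(deltas=[-0.03,0.2,0,0,0,0,1,-0.05,0.3,0,0,0,0,1])

```text
t: 21.75
ee_pos: [588.4, 153.1, 36.6]
tcp_rot: [2.043, 2.385, 0.0]
force: [0.4, -4.8, 5.8]
width: 0.234
```

```bash
python3 m.py m3
```

```text
21.95 [ 5.8840e+02  1.5321e+02  3.6600e+01  2.4000e-01 -2.9800e+00  5.0200e+00
 -7.1000e-01 -6.0000e-02 -4.0000e-02] 22.1
bed x of nose 43.39224294624728 y -0.5121378155087144 along-force -2.9772160857861283
```

>>> step_arm(deltas=[-0.03,0.2,0,0,0,0,1,-0.05,0.3,0,0,0,0,1])

```text
t: 22.2
ee_pos: [588.0, 155.4, 36.6]
tcp_rot: [2.044, 2.384, -0.0]
force: [1.8, -7.7, 4.1]
width: 0.237
```

```bash
python3 m.py m4
```

```text
22.4 [ 5.8798e+02  1.5547e+02  3.6600e+01  1.3300e+00 -5.0900e+00  5.7000e+00
 -1.0400e+00 -1.2000e-01 -3.0000e-02] 21.5
bed x of nose 45.68053156697742 y -0.44839405412034367 along-force -5.231161910417163
```

>>> step_arm(deltas=[-0.03,0.2,0,0,0,0,1,-0.03,0.2,0,0,0,0,1])

```text
t: 22.65
ee_pos: [587.8, 156.8, 36.6]
tcp_rot: [2.044, 2.383, -0.001]
force: [1.0, -7.4, 6.5]
width: 0.239
```

```bash
python3 m.py m5
```

```text
22.85 [ 5.8778e+02  1.5678e+02  3.6600e+01  1.4300e+00 -7.5100e+00  6.0900e+00
 -1.3200e+00 -1.3000e-01  1.0000e-02] 22.0
bed x of nose 47.00618337096806 y -0.4436548937240446 along-force -7.6376806257128615
```

>>> step_arm(deltas=[-0.03,0.2,0,0,0,0,1,-0.03,0.2,0,0,0,0,1])

```text
t: 23.1
ee_pos: [587.5, 158.5, 36.6]
tcp_rot: [2.044, 2.383, -0.001]
force: [1.6, -7.9, 5.5]
width: 0.238
```

```bash
python3 m.py m6
```

```text
23.3 [ 5.8750e+02  1.5851e+02  3.6600e+01  1.6800e+00 -8.7100e+00  5.3000e+00
 -1.4600e+00 -1.6000e-01 -0.0000e+00] 21.9
bed x of nose 48.76170333915236 y -0.4307070438783328 along-force -8.86243067852847
```

View pics/m6.png

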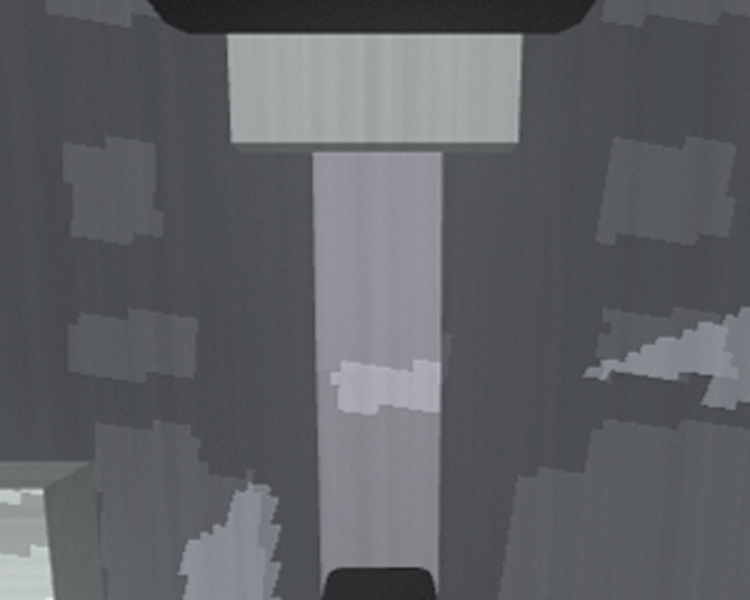

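>>> step_arm(deltas=[-0.03,0.2,0,0,0,0,1,-0.05,0.3,0,0,0,0,1,-0.05,0.3,0,0,0,0,1])

```text
t: 23.65
ee_pos: [587.1, 161.3, 36.6]
tcp_rot: [2.044, 2.382, -0.001]
force: [2.5, -8.2, 5.4]
width: 0.232
```

```bash
python3 m.py m7
```

```text
23.85 [ 5.8707e+02  1.6126e+02  3.6610e+01  1.9600e+00 -9.1400e+00  5.1200e+00
 -1.5600e+00 -2.1000e-01 -2.0000e-02] 21.7
bed x of nose 51.543869597359276 y -0.42756848800417324 along-force -9.330666121563663
```

>>> step_arm(deltas=[-0.03,0.2,0,0,0,0,1,-0.05,0.3,0,0,0,0,1,-0.05,0.3,0,0,0,0,1])

```text
t: 24.2
ee_pos: [586.6, 164.2, 36.6]
tcp_rot: [2.044, 2.382, -0.001]
force: [0.9, -10.0, 5.8]
width: 0.233
```

```bash
python3 m.py m8
```

```text
24.4 [ 5.8661e+02  1.6414e+02  3.6610e+01  1.3800e+00 -9.4000e+00  5.6200e+00
 -1.5900e+00 -2.2000e-01 -5.0000e-02] 21.8
bed x of nose 54.460633271020356 y -0.41778286935152387 along-force -9.495859981777114
```

>>> step_arm(deltas=[-0.03,0.2,0,0,0,0,1,-0.05,0.3,0,0,0,0,1,-0.05,0.3,0,0,0,0,1,-0.05,0.3,0,0,0,0,1,-0.05,0.3,0,0,0,0,1,-0.05,0.3,0,0,0,0,1])

```text
t: 25.05
ee_pos: [586.1, 167.0, 36.6]
tcp_rot: [2.045, 2.382, -0.002]
force: [1.6, -9.5, 4.8]
width: 0.233
```

```bash
python3 m.py m9; python3 - <<'E'
from h import *
s=r.get_state(); print(s["tcp_rot"],s["dq"].round(4))
f=grab("wrist","w20"); g=grab("side","s20")
print("socket/pin top",p(f,(504.8,161.9,77)),p(g,(504.8,161.9,77)))
i=g["image"][:,:,::-1]; cv2.imwrite("pics/s20z.png",cv2.resize(i[110:200,290:410],None,fx=6,fy=6,interpolation=2))
E
```

```text
25.25 [ 5.8615e+02  1.6705e+02  3.6630e+01  1.2600e+00 -9.8200e+00  5.1700e+00
 -1.6400e+00 -2.1000e-01 -2.0000e-02] 21.4
bed x of nose 57.40286432301545 y -0.4037428463096728 along-force -9.894173701276074
[ 2.04469256e+00  2.38199621e+00 -1.51911427e-03] [ 0.0021  0.      0.0003  0.0014 -0.0011 -0.0006 -0.0016]
socket/pin top [ 95.02231118 297.08820557] [321.33388155 157.27378614]
```

View pics/w20.png

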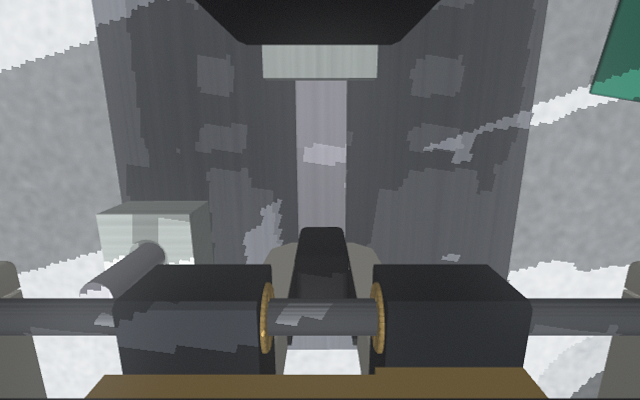

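View pics/s20z.png

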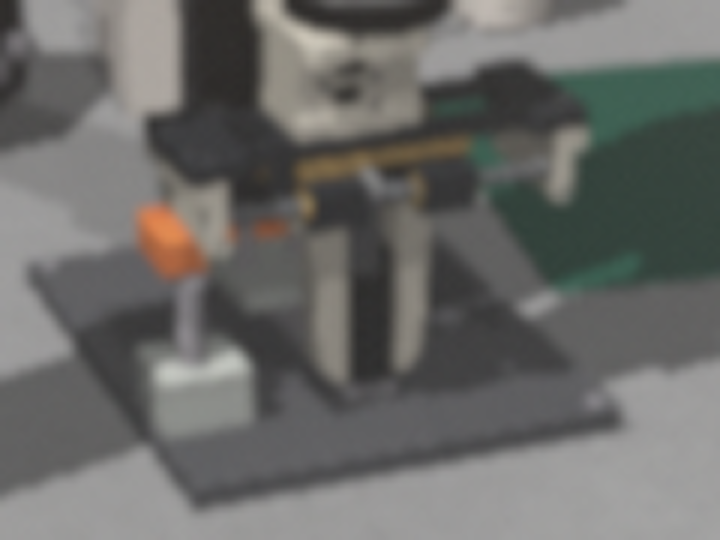

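The nose is about 37 mm past the foot edge. The drag force rose, levelled off at a nose position of about 48 mm in bed x, and has changed little since, so the foot is up about 0.7–1.1 mm. The blade is centred and straight in the top half of the wrist view. I'll hold a moment, check it is still, and hand in.

>>> step_arm(deltas=[0,0,0,0,0,0,1,0,0,0,0,0,0,1,0,0,0,0,0,0,1,0,0,0,0,0,0,1,0,0,0,0,0,0,1])

```text
t: 25.9
ee_pos: [586.1, 167.0, 36.6]
tcp_rot: [2.045, 2.382, -0.002]
force: [1.5, -9.0, 5.5]
width: 0.233
```

```bash
python3 m.py m10 && python3 -c "
from workcell import r
print(r.sign_off())"
```

```text
26.1 [ 5.8614e+02  1.6703e+02  3.6610e+01  1.8100e+00 -9.2200e+00  4.7000e+00
 -1.6500e+00 -1.9000e-01 -1.0000e-02] 21.9
bed x of nose 57.38303731608906 y -0.39841200265138355 along-force -9.381159618936824
the job is handed in; nothing more can be done
None
```

I put the long pin in the socket and let go of it. I then slid the middle-sized blade flat along the bed, under the sprung foot, and handed the job in at about 26 s while still gripping and pressing it. No verdict was reported.

- **Pin:** it went in with no measurable resistance. After release, the pin top in the side view matched the fully-home position to within about a pixel.
- **Blade position:** the nose is about 37 mm past the foot edge and roughly on the middle line (−0.4 mm by the arm's position). The arm was still in the final check, and the opening was 21.9 mm on the 22 mm grip, at the 40 N grip setting.
- **Forces:** the drag was about 9.4 N along the blade, with about 5 N of downward push from the arm.
- **Foot lift:** I could not see this directly. I put it at about 0.7–1.1 mm, because the drag rose and then levelled off about 9 mm before the final position.
- **Disagreement:** the wrist and top cameras differed by about 1–2 mm on the bed, socket and pin, and about 5 mm on the blade grip. I used values in between for the bed and the grip, and the wrist camera's for the pin and socket.
- **Bystanders:** my moves kept clear of the stub, paint bottles and multimeter, and they looked unmoved in the side view before the slide. I did not re-measure them at the end.

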